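# Push the card case home in its freshly varnished docking lane

## Robot

A 6-joint arm with a two-finger parallel gripper is mounted at the origin on the work surface; the furniture and walls round the work are solid. World frame = base frame: x ahead of the robot, y to its left, z up, the work surface at z = 0. Lengths are in m, angles in rad, forces in N, time in s.
With the tool pointing down it reaches from about 0.35 to 0.975 m from the base axis. Payload 4.9 kg.
Tool frame: the origin (TCP) lies on the front face of the gripper's body, between the roots of the fingers; the fingertips stand ctrl.tip_extent ahead of it and the grasp point (between the pads) lies 54 mm ahead of it (ctrl.tip_extent is the distance from the TCP to the fingertips, in m); z points along the fingers, y is the line along which they close (so a half turn about z gives the same grasp; the last joint's range is limited). The gripper opens to 85 mm and grips with 20 to 120 N. Pads are 22 mm wide; open, the fingers measure 114 mm over their backs; the gripper's body (76 mm by 85 mm) begins 54 mm behind the grasp point. The pads swing forward as they close: fully open they stand 13 mm farther back than shut.
Start: joints at [-1.223, 0.053, 1.613, -0, 1.476, -0.119], TCP at [0.281, -0.558, 0.304] pointing down, gripper open.
Joint ranges: [-3.01, 3.01], [-1.01, 2.22], [0.06, 2.58], [-1.02, 4.17], [0.09, 2.62], [-3.14, 3.14]. Speed limits (rad/s): [2.57, 2.57, 3.14, 3.14, 3.14, 3.14].

## Interface

Orientations are given as a rotation vector (axis times angle).
In Python, from station import ctrl gives the robot as it stands.
- The arm moves only by the tool apply_moves, never from a script. Its argument "rows" is one flat list of numbers, 6 for each row, row after row: the shift along the tool's x, y, z normalised to -1 to 1, where 1 is 0.6 m, then the turn, a rotation vector about the tool's x, y, z normalised to -1 to 1, where 1 is 90 degrees. A call has 1 to 20 rows; each row is the pose to reach, as a shift and turn from the pose commanded when the call began, along the tool's axes at that moment; what a row does not reach only later rows make up. A row lasts 1/10 s, in which the tool goes at most 50 mm and 8.59 degrees, less where a joint would pass 70% of its speed; a pose out of reach is approached as far as the arm can. A call with a number of a shift or a turn outside -1 to 1 is refused whole. A call with a gripper value outside its range is refused whole. "grip" is the opening, from 0 (shut) to 1 (fully open), set as the call begins (left out, the last holds). The fingers move at their own pace and stop on an object; "grip_force" is the grip in N (left out, the last holds). Time passes only in rows, so rows that repeat a pose let the fingers close. It gives the time, the measured TCP pose, the force, the opening and the grip force at its end, in the units of the state.
- ctrl.get_obs(): the state, without advancing time (a new reading comes with each control period).
- ctrl.get_image(name): name is "scene" or "top" or "wrist"; returns (picture, depth): 400x640x3 uint8, blue, green, red; 400x640 float32, m along the optical axis (not along the pixel's ray), 0 where there is no reading.
- ctrl.camera_model(name): a dict with "mtx" (3x3 intrinsics, pixels), "k1" (the pictures are not rectified: a ray, as slopes to the right and down, at radius r is drawn at 1 + k1 r^2 times it, then the intrinsics apply), "R" (3x3) and "t" (3): a world point X has camera coordinates R X + t; the wrist camera has in their place "tool_from_camera" (4x4, takes a point from camera to tool coordinates, whose origin is the TCP and whose axes are the flange's). Camera axes: x right, y down, z forward; pixel columns grow to the right and rows downward; lengths in m; the calibration is good to about 2 mm. A picture is of the moment at which its call begins: read the wrist's pose just before it. camera_model takes no time and is no camera call.
- ctrl.finish_job(): hands the job in; it is judged then, once.
The state is a dict: "t": time; "q": joint angles; "dq": joint speeds; "effort": joint torques, N m; "tool_pos": TCP position; "tool_rot": TCP orientation; "contact_force": force on the tool from outside, world axes, zero at the start; "wrist_torque": the same for the moment, N m; "opening": finger opening in m; "grip_force": force on a finger pad.
Only numpy, scipy, OpenCV 4.12 (cv2) and the standard library are available. Lean on these libraries where they do the work, as an engineer would, in place of code of your own. Each camera call takes 0.05 s, during which the arm holds its last target. There are 200 camera calls.

## Task

Push the leather card case down the wooden docking lane until it sits square and fully home against the stop at the far end. The two guide rails are freshly varnished, so neither the case nor the gripper may touch them: nudge the case into line in front of the mouth first if it needs it. Only push it along the desk (no pinching it between the fingers, lifting or tipping), leave everything else where it stands, and finish clear of everything.

Things in the scene. Friction and masses are not known exactly. Their poses are not given: they have to be found in the camera images.
- card_case: Flat red-brown leather card case with a strap, 65 (its x) x 92 (its y) x 24 high mm; as a solid it is 64 x 92 x 22. Origin: centre of its underside. It weighs about 80 g and slides freely on the desk, stopping where it is left. It starts in front of the lane's mouth, its long side roughly across the lane (within about 0.15 rad), its middle up to 16 mm to either side of the lane's middle line.
- lane_stop: Fixed wooden docking lane, open towards the robot, with no floor of its own (the desk is the floor). Origin: middle of the lane's mouth, at desk height; +x runs down the lane away from the mouth, +y to the left, z up. The stop block closes the far end: 18 thick, 140 wide, 30 high, its near face at x = +130 mm. The lane is 112 mm wide between the rails. With the case fully home its origin is at x = +98 mm, and its x axis runs along the lane's.
- rail_left: Left guide rail of the lane: wooden bar 130 long (x) x 14 wide x 18 high mm, fixed. Origin: centre of its underside; its inner face is at lane y = +56 mm. Must not be touched.
- rail_right: Right guide rail, the same bar on the other side; its inner face is at lane y = -56 mm. Must not be touched.
- stamp_box: Bystander, loose: small silver box, 36 x 54 x 25 high mm. Origin: centre of its underside. To be left alone.
- matchbox: Bystander, loose: box of matches, 38 x 58 x 20 high mm. Origin: centre of its underside. To be left alone.
- seal_stamp: Bystander, loose: upright wooden-handled desk seal, 27 across, 78 high mm. Origin: centre of its underside. To be left alone.
- brass_key: Bystander, loose: brass key lying flat, 22 x 68 x 6 mm. Origin: centre of its underside. To be left alone.
- sealing_wax_1: Bystander, loose: red stick of sealing wax, 11 x 82 x 11 mm. Origin: centre of its underside. To be left alone.
- ink_bottle: Bystander, loose: dark blue ink bottle, 62 across, 60 high mm. Origin: centre of its underside. To be left alone.
- pocket_compass: Bystander, loose: round brass pocket compass, 53 x 66 x 15 mm. Origin: centre of its underside. To be left alone.
Things that resemble listed ones, but are neither listed nor needed, are in the scene too. Of the things that look like the card_case, take the one that is farthest to the robot's left at the start.

How it is judged:
By the outcome, as a careful person would: the job done as asked, in the order asked, and still so for the second after the job is handed in, with the robot touching nothing.
It also fails if it takes over 64 s, if anything falls off the work surface, if the arm or the gripper's body presses on something with over 40 N, if the wrist force passes 120 N, or if a joint passes its speed limit or range.

## Working session

There is one attempt and no reset: what is moved stays moved. The work goes in short steps, Python scripts to look and compute and a tool call to move; the robot and the scene stay as the last step left them, time stands still between calls to the robot, and variables do not carry over. Pictures are saved under pics/ and viewed, at most 10 in all, crops included, and the job is handed in when it is done.

Besides the shell and the picture viewer there is one more tool, called as name(argument=value, ...) on one line, values as JSON. apply_moves: Moves the arm, as the interface text tells. Its arguments: {"type":"object","properties":{"rows":{"type":"array","items":{"type":"number"}},"grip":{"type":"number"},"grip_force":{"type":"number"}},"required":["rows"]}

```bash
ls; mkdir -p pics; python3 - <<'E'
from station import ctrl
import cv2,numpy as np
for n in("top","scene"):
    p,d=ctrl.get_image(n);cv2.imwrite(f"pics/{n}0.png",p);np.save(f"pics/{n}0.npy",d)
    m=ctrl.camera_model(n);print(n,m)
print(ctrl.get_obs(),ctrl.tip_extent)
print(ctrl.camera_model("wrist"))
E
```

```text
pics
top {'mtx': array([[444.76664292,   0.        , 312.60798109],
       [  0.        , 444.76664292, 201.00248519],
       [  0.        ,   0.        ,   1.        ]]), 'k1': 0.025062377854662997, 'R': array([[ 0.02677271, -0.99963028, -0.00474694],
       [-0.9901916 , -0.02586792, -0.13730057],
       [ 0.13712701,  0.00837629, -0.99051806]]), 't': array([-0.01456037,  0.54359257,  1.47730623])}
scene {'mtx': array([[382.98986648,   0.        , 317.92304528],
       [  0.        , 382.98986648, 199.15301042],
       [  0.        ,   0.        ,   1.        ]]), 'k1': -0.059100225506897815, 'R': array([[-0.83167614, -0.55521085,  0.00746467],
       [-0.37736868,  0.55531428, -0.74109307],
       [ 0.40731767, -0.61916635, -0.67136081]]), 't': array([0.42688473, 0.21655257, 1.12621496])}
{'t': 0.1, 'q': array([-1.22302953e+00,  5.32944177e-02,  1.61417447e+00, -8.43117724e-06,
        1.47601479e+00, -1.18986909e-01]), 'dq': array([-0.00046205, -0.00184286, -0.00055839, -0.00124194,  0.00027961,
       -0.00088461]), 'effort': array([-4.27142584e-05, -3.94905066e+01, -3.71363354e
[... 236 characters left out ...]
.35782375,  0.23264344]), 'wrist_torque': array([-0.03679758,  0.01781501,  0.02644236]), 'grip_force': 0.0, 'opening': 0.08526700054222756} 0.0726
{'mtx': array([[319.29029801,   0.        , 323.51160037],
       [  0.        , 319.29029801, 199.46243217],
       [  0.        ,   0.        ,   1.        ]]), 'k1': -0.04726496553391033, 'tool_from_camera': array([[ 9.96832277e-05, -9.59433127e-01, -2.81936279e-01,
         7.21927740e-02],
       [ 9.99999698e-01, -1.21657168e-04,  7.67567463e-04,
         3.81921441e-04],
       [-7.70729220e-04, -2.81936270e-01,  9.59432825e-01,
        -7.07927862e-02],
       [ 0.00000000e+00,  0.00000000e+00,  0.00000000e+00,
         1.00000000e+00]])}
```

View pics/top0.png

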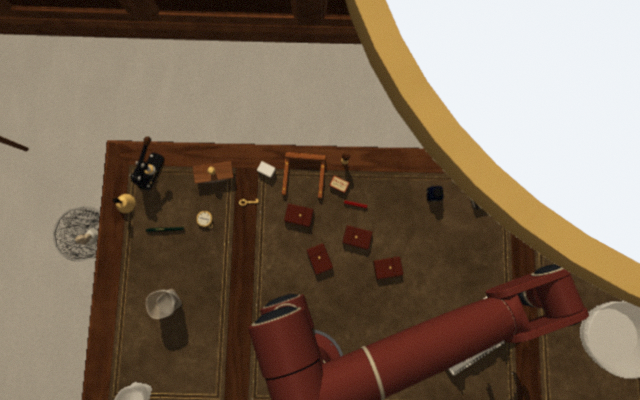

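View pics/scene0.png

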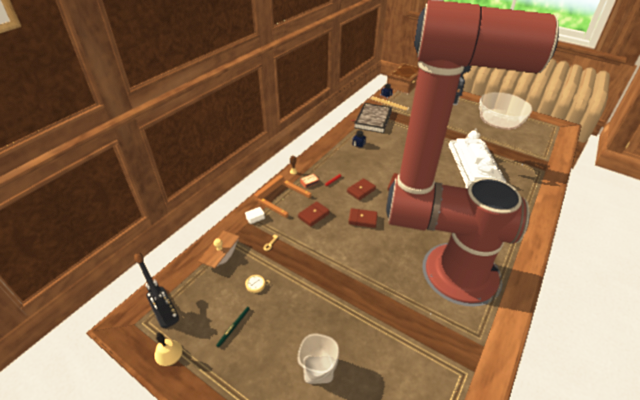

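Top view: the lane is at about (283–326, 152–197) with its mouth facing down. Four look-alike cases sit at (299,215), (357,238), (319,260) and (388,268). The one at (299,215) is farthest left and lies in front of the mouth, so it fits. I'll measure it and confirm with a crop.

```bash
cat > h.py <<'E'
import numpy as np,cv2
from scipy.spatial.transform import Rotation as Ro
from station import ctrl
def rays(n,px,obs=None):
    m=ctrl.camera_model(n);K=m["mtx"]
    d=np.array([m["k1"],0,0,0,0.])
    q=cv2.undistortPoints(np.array(px,float).reshape(-1,1,2),K,d).reshape(-1,2)
    v=np.c_[q,np.ones(len(q))]
    if n!="wrist": return -m["R"].T@m["t"], v@m["R"]
    T=m["tool_from_camera"];R=Ro.from_rotvec(obs["tool_rot"]).as_matrix()
    return R@T[:3,3]+obs["tool_pos"], v@(R@T[:3,:3]).T
def plane(n,px,z,obs=None):
    c,v=rays(n,px,obs); return c+v*((z-c[2])/v[:,2])[:,None]
E
python3 - <<'E'
from h import *
p=cv2.imread("pics/top0.png")
px=[(283,197),(289,197),(320,199),(326,199),(287,152),(326,155)]
print("lane",plane("top",px,.018).round(3))
for z,q in((.024,[(299,215),(357,238),(319,260),(388,268)]),):print(plane("top",q,z).round(3))
h=cv2.cvtColor(p,cv2.COLOR_BGR2HSV);
m=((h[...,0]<8)|(h[...,0]>172))&(h[...,1]>140)&(h[...,2]>40)
m=m.astype(np.uint8);m[:, :270]=0;m[:203]=0;m[232:]=0;m[:,335:]=0
c=max(cv2.findContours(m,0,1)[0],key=cv2.contourArea)
print(cv2.minAreaRect(c),cv2.contourArea(c))
b=cv2.boxPoints(cv2.minAreaRect(c));print(plane("top",b,.022).round(3))
cv2.imwrite("pics/crop0.png",cv2.resize(p[140:290,250:420],None,fx=4,fy=4,interpolation=2)[:600,:])
E
```

```text
lane [[ 0.558  0.103  0.018]
 [ 0.558  0.082  0.018]
 [ 0.554 -0.025  0.018]
 [ 0.555 -0.046  0.018]
 [ 0.717  0.094  0.018]
 [ 0.71  -0.043  0.018]]
[[ 0.496  0.045  0.024]
 [ 0.423 -0.154  0.024]
 [ 0.345 -0.027  0.024]
 [ 0.325 -0.259  0.024]]
((298.5278625488281, 214.98281860351562), (26.21944236755371, 17.973752975463867), 13.392496109008789) 406.0
[[ 0.475  0.097  0.022]
 [ 0.536  0.085  0.022]
 [ 0.517 -0.003  0.022]
 [ 0.457  0.009  0.022]]
```

View pics/crop0.png

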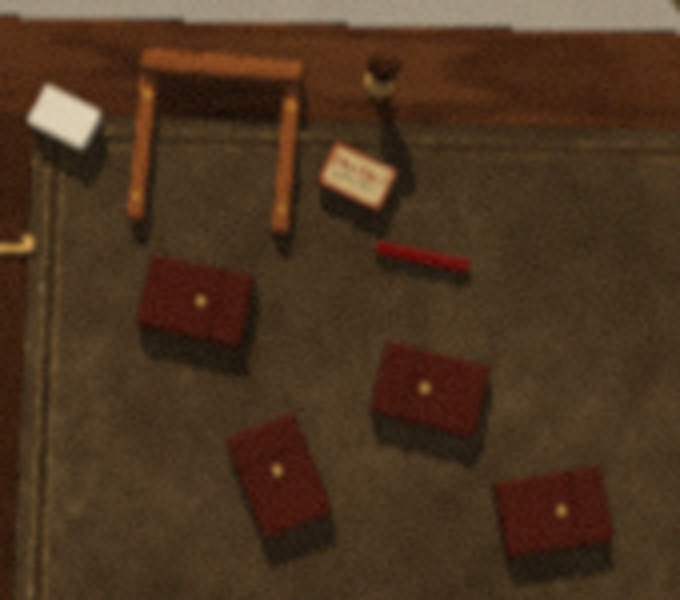

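The crop confirms it: the case at crop (200,300), leftmost and in front of the lane mouth. The other cases are at (430,390), (280,475) and (555,510). Next I move over the lane to look from close by.

apply_moves(rows=[0.857, -0.665, 0, 0, 0, 0.367, 0.857, -0.665, 0, 0, 0, 0.367, 0.857, -0.665, 0, 0, 0, 0.367, 0.857, -0.665, 0, 0, 0, 0.367, 0.857, -0.665, 0, 0, 0, 0.367, 0.857, -0.665, 0, 0, 0, 0.367, 0.857, -0.665, 0, 0, 0, 0.367, 0.857, -0.665, 0, 0, 0, 0.367, 0.857, -0.665, 0, 0, 0, 0.367, 0.857, -0.665, 0, 0, 0, 0.367, 0.857, -0.665, 0, 0, 0, 0.367, 0.857, -0.665, 0, 0, 0, 0.367, 0.857, -0.665, 0, 0, 0, 0.367, 0.857, -0.665, 0, 0, 0, 0.367, 0.857, -0.665, 0, 0, 0, 0.367, 0.857, -0.665, 0, 0, 0, 0.367, 0.857, -0.665, 0, 0, 0, 0.367, 0.857, -0.665, 0, 0, 0, 0.367], grip=0.47)

```text
t: 1.9
tool_pos: [0.5606, 0.0284, 0.3039]
tool_rot: [3.137, -0.175, 0.0]
contact_force: [0.1, 1.0, 0.2]
opening: 0.0406
grip_force: 0.0
```

```bash
python3 - <<'E'
from h import *
o=ctrl.get_obs();p,d=ctrl.get_image("wrist");cv2.imwrite("pics/w1.png",p)
import pickle;pickle.dump((o,p,d),open("w1.pkl","wb"))
print(o["t"],o["tool_pos"],o["tool_rot"],o["q"],o["opening"],ctrl.tip_extent)
E
```

```text
1.9 [0.56060968 0.02839119 0.30394675] [ 3.13657956e+00 -1.75373502e-01  1.64989154e-04] [-8.19329053e-02 -9.89176003e-02  1.76195100e+00 -1.11843078e-04
  1.47845128e+00  1.60058210e+00] 0.040578815628616136 0.0726
```

View pics/w1.png

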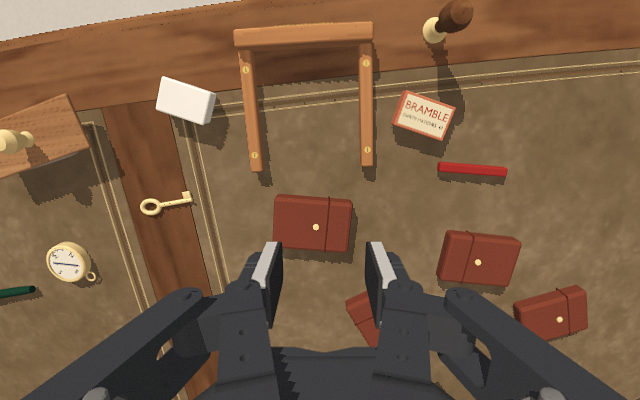

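The wrist view shows the case top at about (273–353, 195–250), its bottom edge just ahead of the finger images. The rail mouth ends are at (250–262,171) and (362–373,166), and the stop is at (234–372, 25–45). I'll measure both.

```bash
cat >> h.py <<'E'
def yaw(o): 
    x=Ro.from_rotvec(o["tool_rot"]).as_matrix()[:,0]; return np.arctan2(x[1],x[0])
def redmask(p):
    h=cv2.cvtColor(p,cv2.COLOR_BGR2HSV)
    m=(((h[...,0]<9)|(h[...,0]>172))&(h[...,1]>120)&(h[...,2]>60)).astype(np.uint8)
    return cv2.morphologyEx(m,cv2.MORPH_OPEN,np.ones((3,3),np.uint8))
def pts(m,z,o):
    c=max(cv2.findContours(m,0,1)[0],key=cv2.contourArea).reshape(-1,2)
    return plane("wrist",c,z,o)[:,:2].astype(np.float32)
E
python3 - <<'E'
from h import *
import pickle;o,p,d=pickle.load(open("w1.pkl","rb"))
print("yaw",yaw(o))
h=cv2.cvtColor(p,cv2.COLOR_BGR2HSV)
for q in((310,210),(310,240),(280,198),(256,120),(366,120),(300,35),(300,192),(330,100)):print(q,h[q[1],q[0]],d[q[1],q[0]])
m=redmask(p);m[:185]=0;m[262:]=0;m[:,:265]=0;m[:,365:]=0
P=pts(m,.022,o);print("case",cv2.minAreaRect(P),cv2.boxPoints(cv2.minAreaRect(P)).round(4).tolist())
w=((h[...,0]<16)&(h[...,1]>110)&(h[...,2]>115)).astype(np.uint8)
for a,b in((236,270),(355,380)):
    n=w.copy();n[:48]=0;n[185:]=0;n[:,:a]=0;n[:,b:]=0
    P=pts(n,.018,o);r=cv2.minAreaRect(P);print("rail",r,cv2.boxPoints(r).round(4).tolist())
v=p.copy();v[w>0]=(0,255,0);v[m>0]=(255,0,0);cv2.imwrite("pics/m1.png",cv2.resize(v[0:270,220:400],None,fx=2.2,fy=2.2))
E
```

```text
yaw -0.11170836341173873
(310, 210) [  7 164 131] 0.37051052
(310, 240) [  6 161 127] 0.38204375
(280, 198) [  6 160 143] 0.36862475
(256, 120) [ 13 154 156] 0.34625822
(366, 120) [ 13 149 187] 0.34445393
(300, 35) [ 14 147 191] 0.312296
(300, 192) [ 16 105 139] 0.38727713
(330, 100) [ 17 111 126] 0.35682017
case ((0.5017096996307373, 0.048820048570632935), (0.09073542058467865, 0.06735219061374664), 78.55426025390625) [[0.45969998836517334, 0.010999999940395355], [0.5256999731063843, -0.002300000051036477], [0.5436999797821045, 0.08659999817609787], [0.47769999504089355, 0.10000000149011612]]
rail ((0.634233295917511, 0.10245203226804733), (0.019103270024061203, 0.12923729419708252), 86.54795837402344) [[0.5691999793052673, 0.09679999947547913], [0.698199987411499, 0.08900000154972076], [0.6992999911308289, 0.10809999704360962], [0.5702999830245972, 0.11590000241994858]]
rail ((0.62421053647995, -0.023805446922779083), (0.016054406762123108, 0.12378677725791931), 85.82778930664062) [[0.5619000196456909, -0.027300000190734863], [0.6854000091552734, -0.03629999980330467], [0.6865000128746033, -0.0203000009059906], [0.5630999803543091, -0.011300000362098217]]
```

View pics/m1.png

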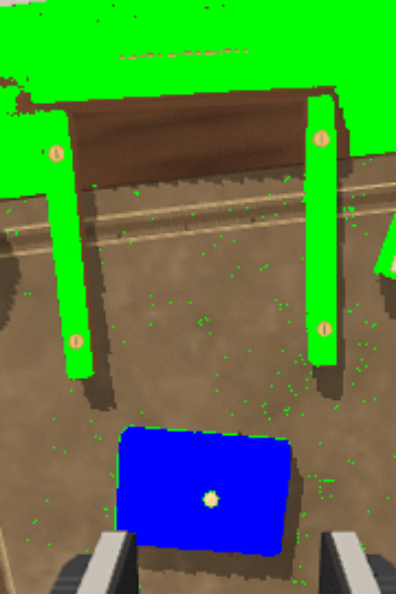

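The lane mouth is at about (0.566, 0.044) with lane yaw about −0.064. The case is at about (0.500, 0.049) with yaw about −0.20, so it is centred (lane y ≈ 0) and turned −0.135 relative to the lane. A flat two-finger push along the lane will square it before the mouth, so I'll descend behind it.

apply_moves(rows=[-0.2275, -0.0158, 0, 0, 0, -0.0305, -0.2275, -0.0158, 0, 0, 0, -0.0305, -0.2275, -0.0158, 0, 0, 0, -0.0305, -0.2275, -0.0158, 0, 0, 0, -0.0305, -0.2275, -0.0158, 0.08, 0, 0, -0.0305, -0.2275, -0.0158, 0.15, 0, 0, -0.0305, -0.2275, -0.0158, 0.22, 0, 0, -0.0305, -0.2275, -0.0158, 0.28, 0, 0, -0.0305, -0.2275, -0.0158, 0.33, 0, 0, -0.0305, -0.2275, -0.0158, 0.36, 0, 0, -0.0305, -0.2275, -0.0158, 0.37, 0, 0, -0.0305, -0.2275, -0.0158, 0.37, 0, 0, -0.0305])

```text
t: 3.15
tool_pos: [0.4263, 0.0536, 0.0814]
tool_rot: [3.14, -0.098, -0.002]
contact_force: [-0.1, 0.8, 0.8]
opening: 0.0402
grip_force: 0.0
```

```bash
python3 - <<'E'
from h import *
o=ctrl.get_obs();p,d=ctrl.get_image("wrist");cv2.imwrite("pics/w2.png",p)
print(o["t"],o["tool_pos"],yaw(o),o["contact_force"])
E
```

```text
3.15 [0.42626251 0.053575   0.08139565] -0.06255708290309968 [-0.12640012  0.76312181  0.82542878]
```

View pics/w2.png

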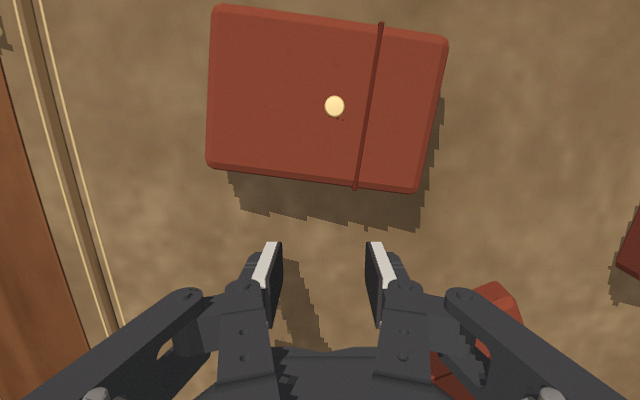

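The close view shows the case at (205–448, 5–190), clear of the fingertips at (270–385, 245) and about centred on them. Now a slow push to square it in front of the mouth.

apply_moves(rows=[0.012, 0, 0, 0, 0, 0, 0.024, 0, 0, 0, 0, 0, 0.03, 0, 0, 0, 0, 0, 0.035, 0, 0, 0, 0, 0, 0.04, 0, 0, 0, 0, 0, 0.045, 0, 0, 0, 0, 0, 0.05, 0, 0, 0, 0, 0, 0.055, 0, 0, 0, 0, 0, 0.06, 0, 0, 0, 0, 0, 0.065, 0, 0, 0, 0, 0, 0.07, 0, 0, 0, 0, 0, 0.075, 0, 0, 0, 0, 0, 0.08, 0, 0, 0, 0, 0, 0.083, 0, 0, 0, 0, 0, 0.083, 0, 0, 0, 0, 0])

```text
t: 4.7
tool_pos: [0.4763, 0.0509, 0.082]
tool_rot: [-3.14, 0.097, -0.001]
contact_force: [0.4, 0.1, -0.6]
opening: 0.0403
grip_force: 0.0
```

```bash
python3 - <<'E'
from h import *
o=ctrl.get_obs();p,d=ctrl.get_image("wrist");cv2.imwrite("pics/w3.png",p)
print(o["t"],o["tool_pos"],yaw(o),o["contact_force"])
m=redmask(p);m[:,:150]=0;m[:,520:]=0;m[270:]=0
P=pts(m,.022,o);r=cv2.minAreaRect(P);b=cv2.boxPoints(r);print(r,b.round(4).tolist())
h=cv2.cvtColor(p,cv2.COLOR_BGR2HSV)
E
```

```text
4.7 [0.47632012 0.05087224 0.08203254] -0.061812156991703254 [ 0.37132677  0.10380651 -0.59802258]
((0.5204707384109497, 0.05252799391746521), (0.08963283151388168, 0.06442520022392273), 86.52792358398438) [[0.48559999465942383, 0.009700000286102295], [0.5498999953269958, 0.005799999926239252], [0.5552999973297119, 0.09529999643564224], [0.4909999966621399, 0.09920000284910202]]
```

View pics/w3.png

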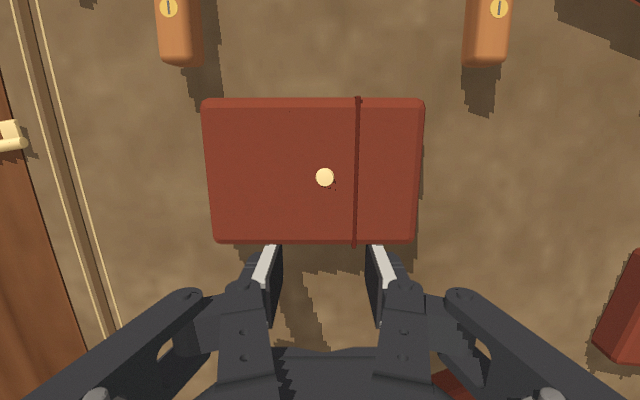

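The case now sits square: top (203–424, 98–243), with both fingers just behind it. The rail ends, inner edges at about (201,60) and (463,60), show it several mm left of the lane's middle. I'll measure the rails from here.

```bash
python3 - <<'E'
from h import *
p=cv2.imread("pics/w3.png");o=dict(tool_pos=np.array([0.47632012,0.05087224,0.08203254]),tool_rot=np.array([-3.14,.097,-.001]))
# exact yaw
y=-.0618;o["tool_rot"]=(Ro.from_euler("z",y)*Ro.from_euler("x",np.pi)).as_rotvec()
h=cv2.cvtColor(p,cv2.COLOR_BGR2HSV)
w=((h[...,0]>7)&(h[...,0]<16)&(h[...,1]>140)&(h[...,2]>115)).astype(np.uint8)
for r in (20,30,40,50,56): 
    c=np.flatnonzero(w[r,140:520])+140; L=c[c<300];R=c[c>350]
    q=plane("wrist",[(L.min(),r),(L.max(),r),(R.min(),r),(R.max(),r)],.018,o)
    print(r,L.min(),L.max(),R.min(),R.max(),q[:,:2].round(4).tolist())
for c in (170,180,190,475,485,495):
    rr=np.flatnonzero(w[:90,c]).max();print(c,rr,plane("wrist",[(c,rr)],.018,o).round(4))
print(plane("wrist",[(203,98),(424,98),(416,243),(214,243)],.022,o).round(4))
E
```

```text
20 156 189 465 510 [[0.5853, 0.1091], [0.5842, 0.0961], [0.5777, -0.0103], [0.5771, -0.0282]]
30 157 189 464 509 [[0.5817, 0.1093], [0.5807, 0.0966], [0.5741, -0.01], [0.5735, -0.028]]
40 159 190 463 508 [[0.5781, 0.1092], [0.577, 0.0968], [0.5705, -0.0098], [0.5699, -0.0279]]
50 159 192 462 507 [[0.5744, 0.1098], [0.5733, 0.0966], [0.5669, -0.0095], [0.5662, -0.0277]]
56 161 191 461 506 [[0.5722, 0.1094], [0.5712, 0.0974], [0.5647, -0.0092], [0.5639, -0.0275]]
170 60 [[0.5704 0.1061 0.018 ]]
180 60 [[0.5701 0.102  0.018 ]]
190 57 [[0.5708 0.0978 0.018 ]]
475 59 [[ 0.5633 -0.0149  0.018 ]]
485 60 [[ 0.5627 -0.019   0.018 ]]
495 60 [[ 0.5626 -0.0231  0.018 ]]
[[0.5548 0.0936 0.022 ]
 [0.5493 0.0066 0.022 ]
 [0.4873 0.0087 0.022 ]
 [0.4929 0.0989 0.022 ]]
```

The close view puts the case about 9 mm left of the lane's middle line, so it needs a sideways nudge. I'll back off, lift, turn 90°, and come down on its left side with the same flat two-finger face.

apply_moves(rows=[-0.03, 0, 0, 0, 0, 0, -0.042, 0, 0, 0, 0, 0, -0.042, 0, -0.08, 0, 0, 0, -0.042, 0, -0.16, 0, 0, 0, -0.042, 0, -0.167, 0, 0, -0.09, 0, -0.06, -0.167, 0, 0, -0.18, 0.064, -0.139, -0.167, 0, 0, -0.27, 0.064, -0.139, -0.167, 0, 0, -0.36, 0.064, -0.139, -0.167, 0, 0, -0.45, 0.064, -0.139, -0.167, 0, 0, -0.54, 0.064, -0.139, -0.167, 0, 0, -0.63, 0.064, -0.139, -0.167, 0, 0, -0.72, 0.064, -0.139, -0.167, 0, 0, -0.81, 0.064, -0.139, -0.167, 0, 0, -0.9, 0.064, -0.139, -0.167, 0, 0, -1.0, 0.064, -0.139, -0.167, 0, 0, -1.0, 0.064, -0.139, -0.167, 0, 0, -1.0])

```text
t: 6.45
tool_pos: [0.5194, 0.1318, 0.1821]
tool_rot: [2.292, 2.149, 0.0]
contact_force: [-0.2, -0.5, 0.2]
opening: 0.0401
grip_force: 0.0
```

```bash
python3 - <<'E'
from h import *
o=ctrl.get_obs();p,d=ctrl.get_image("wrist");cv2.imwrite("pics/w4.png",p)
M=np.array([.5665,.0408]);u=np.array([.99814,-.061]);v=np.array([.061,.99814]);D=o["tool_pos"][:2]-M
print(o["t"],o["tool_pos"],yaw(o),"lane",D@u,D@v,o["q"][5])
E
```

```text
6.45 [0.51937499 0.13176709 0.18208216] 1.5061977881826334 lane -0.05258634948334913 0.08792326198520141 0.1741281015765624
```

View pics/w4.png

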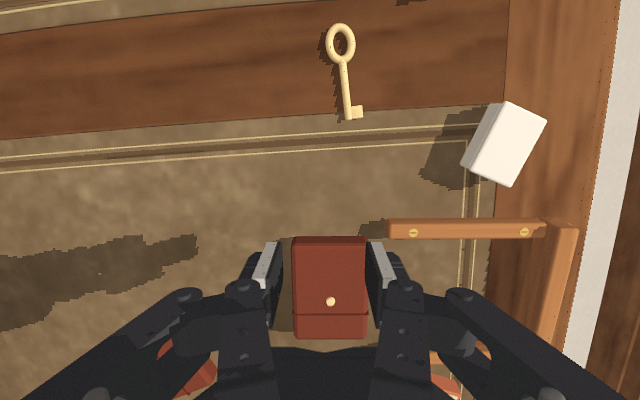

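From above: the case's left edge is at row 237, level with the left rail's inner edge (rail rows 220–238, starting at column 388). The landing strip left of the case is clear. Descend and nudge about 8 mm right.

apply_moves(rows=[0, 0, 0.06, 0, 0, 0, 0, 0, 0.12, 0, 0, 0, 0, 0, 0.155, 0, 0, 0, 0, 0, 0.167, 0, 0, 0, 0, 0, 0.167, 0, 0, 0, -0.015, 0, 0.167, 0, 0, 0, -0.028, 0, 0.167, 0, 0, 0, -0.034, 0, 0.167, 0, 0, 0, -0.038, 0, 0.167, 0, 0, 0, -0.042, 0, 0.167, 0, 0, 0, -0.046, 0, 0.167, 0, 0, 0, -0.049, 0, 0.167, 0, 0, 0, -0.049, 0, 0.167, 0, 0, 0, -0.049, 0, 0.167, 0, 0, 0])

```text
t: 7.9
tool_pos: [0.5174, 0.1024, 0.0817]
tool_rot: [-2.289, -2.152, 0.001]
contact_force: [0.4, -0.1, 1.1]
opening: 0.0399
grip_force: 0.0
```

```bash
python3 - <<'E'
from h import *
o=ctrl.get_obs()
M=np.array([.5665,.0408]);u=np.array([.99814,-.061]);v=np.array([.061,.99814]);D=o["tool_pos"][:2]-M
print(o["t"],o["tool_pos"],yaw(o),"lane",D@u,D@v,o["contact_force"])
E
```

```text
7.9 [0.51742171 0.10235929 0.08169012] 1.5090970196585725 lane -0.052742123474009445 0.05845101181834417 [ 0.37684617 -0.10496231  1.12874675]
```

apply_moves(rows=[0.03, 0, 0, 0, 0, 0, 0.04, 0, -0.05, 0, 0, 0, 0.04, 0, -0.12, 0, 0, 0, 0.04, 0, -0.167, 0, 0, 0.09, 0, -0.06, -0.167, 0, 0, 0.18, -0.05, -0.104, -0.167, 0, 0, 0.27, -0.0975, -0.104, -0.167, 0, 0, 0.36, -0.0975, -0.104, -0.167, 0, 0, 0.45, -0.0975, -0.104, -0.167, 0, 0, 0.54, -0.0975, -0.104, -0.167, 0, 0, 0.63, -0.0975, -0.104, -0.167, 0, 0, 0.72, -0.0975, -0.104, -0.167, 0, 0, 0.81, -0.0975, -0.104, -0.167, 0, 0, 0.9, -0.0975, -0.104, -0.167, 0, 0, 1.0, -0.0975, -0.104, -0.12, 0, 0, 1.0, -0.0975, -0.104, -0.08, 0, 0, 1.0, -0.0975, -0.104, -0.08, 0, 0, 1.0, -0.0975, -0.104, -0.08, 0, 0, 1.0])

```text
t: 9.7
tool_pos: [0.4514, 0.0479, 0.1298]
tool_rot: [3.14, -0.097, -0.002]
contact_force: [-0.2, -0.5, 2.0]
opening: 0.0401
grip_force: 0.0
```

```bash
python3 - <<'E'
from h import *
o=ctrl.get_obs();p,d=ctrl.get_image("wrist");cv2.imwrite("pics/w5.png",p)
import pickle;pickle.dump((o,p,d),open("w5.pkl","wb"))
M=np.array([.5665,.0408]);u=np.array([.99814,-.061]);v=np.array([.061,.99814]);D=o["tool_pos"][:2]-M
print(o["t"],o["tool_pos"],yaw(o),"lane",D@u,D@v)
E
```

```text
9.7 [0.4514395  0.04794215 0.12978159] -0.0616151955984602 lane -0.11528215904533086 0.00011017879986273404
```

View pics/w5.png

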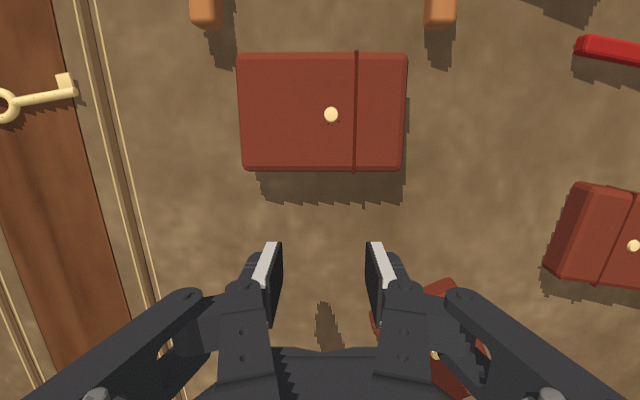

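The case (236–407, 53–170) is now centred between the rail ends, whose inner edges are at about columns 220 and 425. A numeric check of pose and lane yaw before the final push.

```bash
python3 - <<'E'
from h import *
import pickle;o,p,d=pickle.load(open("w5.pkl","rb"))
M=np.array([.5665,.0408]);u=np.array([.99814,-.061]);v=np.array([.061,.99814])
m=redmask(p);m[:,:200]=0;m[:,440:]=0;m[200:]=0
P=pts(m,.022,o);r=cv2.minAreaRect(P);D=np.array(r[0])-M;print(r,"lane",D@u,D@v)
B=cv2.boxPoints(r);print(np.c_[(B-M)@u,(B-M)@v].round(4))
h=cv2.cvtColor(p,cv2.COLOR_BGR2HSV)
w=((h[...,0]>7)&(h[...,0]<17)&(h[...,1]>140)&(h[...,2]>100)).astype(np.uint8)
for r in(5,12,18):
    c=np.flatnonzero(w[r,180:470])+180;L=c[c<300];R=c[c>350];e=[L.min(),L.max(),R.min(),R.max()]
    q=plane("wrist",[(x,r) for x in e],.018,o)[:,:2]-M;print(r,e,(q@v).round(4))
# lane yaw from w1, outer edges fit (outer edge = top face edge)
o,p,d=pickle.load(open("w1.pkl","rb"));h=cv2.cvtColor(p,cv2.COLOR_BGR2HSV)
w=((h[...,0]<16)&(h[...,1]>125)&(h[...,2]>120)).astype(np.uint8)
w=cv2.morphologyEx(w,cv2.MORPH_OPEN,np.ones((3,3)))
for a,b,s in((236,275,0),(236,275,1),(352,385,0),(352,385,1)):
    q=[]
    for r in range(105,163):
        c=np.flatnonzero(w[r,a:b])+a
        if len(c)>5:q.append((c[-1]+.5 if s else c[0]-.5,r))
    X=plane("wrist",q,.018,o)[:,:2];k=np.polyfit(X[:,0],X[:,1],1);print("edge",len(q),"slope",k[0],"lane y",(np.array([.57,np.polyval(k,.57)])-M)@v)
E
```

```text
((0.5189599990844727, 0.044669680297374725), (0.09030063450336456, 0.06440170854330063), 86.73246765136719) lane -0.04768762701196432 0.0009625426361744372
[[-0.0797 -0.0443]
 [-0.0153 -0.0441]
 [-0.0157  0.0462]
 [-0.0801  0.046 ]]
5 [np.int64(189), np.int64(216), np.int64(424), np.int64(456)] [ 0.0694  0.0553 -0.0519 -0.0686]
12 [np.int64(190), np.int64(219), np.int64(424), np.int64(455)] [ 0.0692  0.054  -0.0521 -0.0684]
18 [np.int64(190), np.int64(217), np.int64(423), np.int64(455)] [ 0.0695  0.0552 -0.0518 -0.0687]
edge 55 slope -0.05795197751025195 lane y 0.06981129700336046
edge 55 slope -0.06083209968128939 lane y 0.056347189598469176
edge 54 slope -0.05141458576307926 lane y -0.054667333652532644
edge 54 slope -0.07151411125196198 lane y -0.0689311679450358
```

The case is at lane y ≈ +0.5 mm with yaw within 0.005 of the lane. Descend and push straight down the lane.

apply_moves(rows=[0, 0, 0.05, 0, 0, 0, 0, 0, 0.075, 0, 0, 0, 0, 0, 0.08, 0, 0, 0, 0, 0, 0.08, 0, 0, 0, 0.01, 0, 0.08, 0, 0, 0, 0.018, 0, 0.08, 0, 0, 0, 0.025, 0, 0.08, 0, 0, 0, 0.032, 0, 0.08, 0, 0, 0, 0.04, 0, 0.08, 0, 0, 0, 0.05, 0, 0.08, 0, 0, 0, 0.06, 0, 0.08, 0, 0, 0, 0.07, 0, 0.08, 0, 0, 0, 0.08, 0, 0.08, 0, 0, 0, 0.09, 0, 0.08, 0, 0, 0, 0.1, 0, 0.08, 0, 0, 0, 0.11, 0, 0.08, 0, 0, 0, 0.12, 0, 0.08, 0, 0, 0, 0.13, 0, 0.08, 0, 0, 0, 0.13, 0, 0.08, 0, 0, 0])

```text
t: 11.65
tool_pos: [0.5306, 0.043, 0.0822]
tool_rot: [3.14, -0.097, 0.002]
contact_force: [-0.0, -0.1, -0.5]
opening: 0.0397
grip_force: 0.0
```

```bash
cat > chk.py <<'E'
from h import *
import sys
o=ctrl.get_obs();p,d=ctrl.get_image("wrist");cv2.imwrite(f"pics/{sys.argv[1]}.png",p)
M=np.array([.5665,.0412]);u=np.array([.9982,-.060]);v=np.array([.060,.9982]);D=o["tool_pos"][:2]-M
print(o["t"],o["tool_pos"],yaw(o),"tool lane",D@u,D@v,o["contact_force"])
a,b,c,e=map(int,sys.argv[2:6])
m=redmask(p);m[:,:a]=0;m[:,b:]=0;m[:c]=0;m[e:]=0
B=cv2.boxPoints(cv2.minAreaRect(pts(m,.022,o)));print(np.c_[(B-M)@u,(B-M)@v].round(4).tolist())
h=cv2.cvtColor(p,cv2.COLOR_BGR2HSV)
w=((h[...,0]>7)&(h[...,0]<17)&(h[...,1]>140)&(h[...,2]>100)).astype(np.uint8)
for r in(60,100,150,200):
    c=np.flatnonzero(w[r,130:540])+130;L=c[c<260];R=c[c>380]
    if len(L) and len(R):
        x=[L.min(),L.max(),R.min(),R.max()];q=plane("wrist",[(k,r) for k in x],.018,o)[:,:2]-M;print(r,x,(q@v).round(4))
E
python3 chk.py w6 205 440 60 270
```

```text
11.65 [0.53055194 0.0429589  0.08221546] -0.061858542647914516 tool lane -0.03598888351036996 -0.000401152953815639 [-0.04577513 -0.14064758 -0.53438308]
[[-0.0243, -0.0443], [0.0402, -0.0442], [0.0402, 0.0455], [-0.0243, 0.0455]]
60 [np.int64(150), np.int64(193), np.int64(450), np.int64(539)] [ 0.0686  0.0511 -0.0509 -0.0875]
100 [np.int64(154), np.int64(249), np.int64(416), np.int64(489)] [ 0.069   0.0297 -0.0383 -0.0686]
150 [np.int64(161), np.int64(202), np.int64(429), np.int64(483)] [ 0.0688  0.051  -0.0454 -0.0688]
```

Centred and square inside the mouth: gaps about 10 mm each side. Continue.

apply_moves(rows=[0.01, 0, 0, 0, 0, 0, 0.02, 0, 0, 0, 0, 0, 0.03, 0, 0, 0, 0, 0, 0.04, 0, 0, 0, 0, 0, 0.05, 0, 0, 0, 0, 0, 0.06, 0, 0, 0, 0, 0, 0.07, 0, 0, 0, 0, 0, 0.08, 0, 0, 0, 0, 0, 0.09, 0, 0, 0, 0, 0, 0.1, 0, 0, 0, 0, 0, 0.11, 0, 0, 0, 0, 0, 0.12, 0, 0, 0, 0, 0, 0.13, 0, 0, 0, 0, 0, 0.136, 0, 0, 0, 0, 0, 0.141, 0, 0, 0, 0, 0, 0.145, 0, 0, 0, 0, 0, 0.145, 0, 0, 0, 0, 0])

```text
t: 13.4
tool_pos: [0.6167, 0.0377, 0.0819]
tool_rot: [3.14, -0.097, 0.001]
contact_force: [-0.5, -0.4, -0.3]
opening: 0.0404
grip_force: 0.0
```

```bash
python3 chk.py w7 205 440 60 270
```

```text
13.4 [0.6167105  0.0376578  0.08191649] -0.06182450162935357 tool lane 0.05033265059963819 -0.0005231909165229975 [-0.46930857 -0.42557368 -0.33344086]
[[0.0616, -0.0444], [0.1261, -0.0446], [0.1263, 0.0452], [0.0618, 0.0454]]
60 [np.int64(130), np.int64(259), np.int64(381), np.int64(539)] [ 0.0765  0.0246 -0.0234 -0.0874]
100 [np.int64(130), np.int64(194), np.int64(452), np.int64(539)] [ 0.0789  0.052  -0.0532 -0.0899]
150 [np.int64(130), np.int64(201), np.int64(446), np.int64(529)] [ 0.0822  0.0512 -0.0527 -0.089 ]
200 [np.int64(168), np.int64(256), np.int64(437), np.int64(539)] [ 0.0685  0.0291 -0.0509 -0.0977]
```

apply_moves(rows=[0.0015, 0, 0, 0, 0, 0, 0.003, 0, 0, 0, 0, 0, 0.0045, 0, 0, 0, 0, 0, 0.006, 0, 0, 0, 0, 0, 0.006, 0, 0, 0, 0, 0])

```text
t: 13.95
tool_pos: [0.6196, 0.0375, 0.0818]
tool_rot: [-3.14, 0.097, 0.003]
contact_force: [-3.3, -0.2, 1.9]
opening: 0.0403
grip_force: 1.6
```

apply_moves(rows=[0.001, 0, 0, 0, 0, 0, 0.001, 0, 0, 0, 0, 0])

```text
t: 14.15
tool_pos: [0.6197, 0.0375, 0.0818]
tool_rot: [3.14, -0.097, -0.005]
contact_force: [-5.5, 0.1, 4.5]
opening: 0.0402
grip_force: 3.0
```

apply_moves(rows=[0.001, 0, 0, 0, 0, 0, 0.001, 0, 0, 0, 0, 0])

```text
t: 14.35
tool_pos: [0.6198, 0.0375, 0.0818]
tool_rot: [3.14, -0.097, -0.007]
contact_force: [-8.1, 0.8, 5.3]
opening: 0.0404
grip_force: 4.1
```

Force rises to 8 N without motion, so the case is against the stop. Back straight off, lift, and look.

apply_moves(rows=[-0.004, 0, 0, 0, 0, 0, -0.015, 0, 0, 0, 0, 0, -0.03, 0, 0, 0, 0, 0, -0.045, 0, 0, 0, 0, 0, -0.045, 0, -0.05, 0, 0, 0, -0.045, 0, -0.12, 0, 0, 0, -0.045, 0, -0.2, 0, 0, 0, -0.045, 0, -0.25, 0, 0, 0, -0.045, 0, -0.25, 0, 0, 0, -0.045, 0, -0.25, 0, 0, 0])

```text
t: 15.35
tool_pos: [0.5941, 0.0391, 0.2327]
tool_rot: [3.14, -0.097, 0.003]
contact_force: [-0.5, 0.4, -0.1]
opening: 0.0401
grip_force: 0.0
```

```bash
python3 chk.py w8 240 400 60 270; python3 - <<'E'
import cv2
p=cv2.imread("pics/w8.png");cv2.imwrite("pics/w8c.png",cv2.resize(p[0:240,180:470],None,fx=2.5,fy=2.5))
E
```

```text
15.35 [0.59408107 0.03908977 0.23265125] -0.06176450696858033 tool lane 0.027658034572666 -0.0004515678980505178 [-0.50951797  0.36703857 -0.07838288]
[[0.0648, -0.045], [0.1278, -0.0451], [0.1279, 0.0456], [0.0649, 0.0457]]
60 [np.int64(130), np.int64(259), np.int64(381), np.int64(539)] [ 0.163   0.0529 -0.0489 -0.1845]
100 [np.int64(130), np.int64(259), np.int64(386), np.int64(510)] [ 0.1679  0.0546 -0.0546 -0.1635]
150 [np.int64(130), np.int64(259), np.int64(383), np.int64(490)] [ 0.1748  0.0569 -0.054  -0.1514]
200 [np.int64(130), np.int64(259), np.int64(381), np.int64(397)] [ 0.1828  0.0595 -0.0544 -0.0694]
```

View pics/w8c.png

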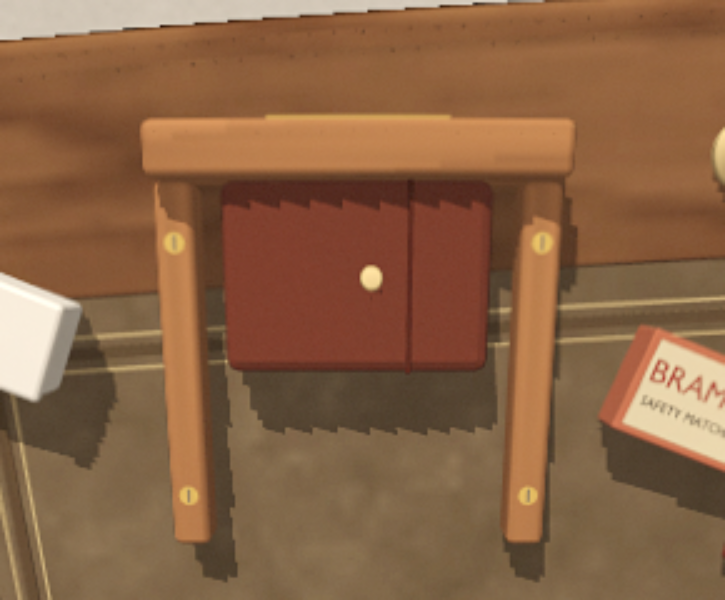

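The case, at crop (222–490, 182–370), sits square against the stop with even gaps to both rails. The gripper is clear at TCP z = 0.23, so I'm handing in.

```bash
python3 -c "
from station import ctrl
print(ctrl.finish_job())"
```

```text
the job is handed in; nothing more can be done
None
```

I pushed the card case home: it sits square against the stop with about 10 mm clear of each rail, the arm is lifted clear, and the job is handed in at about 15 s on the robot's clock.

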